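# Tip the tea box over onto the green place

### The job

The tea box stands on end in the middle of the wooden board, between a green and a grey place. With your fingertips push it high up so that it topples over and comes to lie flat and lengthwise inside the green place, its foot end still toward the middle of the board. Only push it: do not grip, lift or shove it hard, do not let it fall onto the grey place, and leave the checked cup, the mug and the spice jar standing where they are.

Things in the scene. Friction and masses are not known exactly. Their poses are not given: they have to be found in the camera images.
- board: fixed wooden board, 124 x 404 x 12 mm, lying on the worktop; origin at the centre of its underside, its top is 12 mm above the worktop; own y runs along its length, x across it (x points away from the robot, more or less), z up
- green_place: green rectangle with a thin white border, let in flush with the board's top, 100 mm across the board (its x) by 162 mm along the board (its y); origin at its centre, on the board's top; axes parallel to the board's. It lies in one half of the board (left or right, it changes), its centre 100 mm from the board's centre, so the two places leave 38 mm between them
- grey_place: grey rectangle of the same size in the other half of the board, its centre 100 mm from the board's centre; the checked cup stands on it. Leave the tea box off it
- tea_box: rigid, closed, light-green carton, about 0.16 kg, standing on end near the middle of the board; origin at the middle of one 58 x 122 mm face, 32.5 mm from box_center along its z; axes as box_center's. Pushed near its top it tips over its lower edge rather than slides (friction about 0.5 to 0.7), and falls by itself once it leans over about 25 degrees
- box_center (a point): centre of the tea box. Standing, the box is 122 mm tall (its top 134 mm above the worktop), 58 mm thick along the board and 65 mm wide across it, within 3 degrees of square to the board, bridging the gap between the places. Axes: x the 58 mm way, y the 122 mm way (up at the start), z the 65 mm way
- box_top (a point): centre of the tea box's end that is uppermost at the start, 61 mm from box_center
- box_foot (a point): centre of the tea box's end on which it stands at the start, 61 mm from box_center
- checked_cup: loose small white cup with a closed top and a black and white checked band, 66 mm across, 53 mm tall, standing about the centre of the grey place (its side 25 to 50 mm from the tea box, its top 65 mm above the worktop); origin at the centre of its underside
- mug: loose white mug with small green leaves, 92 mm across, 127 mm with its handle, 95 mm tall, standing on the worktop behind the board; origin at the centre of its underside
- spice_jar: loose spice jar with a dark lid, 41 mm across, 105 mm tall, standing on the worktop behind the board; origin at the centre of its underside
Mind the look-alikes: they are no part of the job. There is more than one size of the checked_cup; the job needs the smaller. What is shaped like the spice_jar but red is not meant.

How it is judged:
At the end, for the whole second after the job is handed in: The tea box lies level (within 4 degrees) on the board, at rest; both ends within the green place's length (3 mm over allowed), the middle of each end within 20 mm of its lengthwise centre line, the foot end toward the grey place; checked cup, mug and spice jar stand upright (x of box_top in the frame of green_place between -0.02 and 0.02 m and y of box_top in the frame of green_place between -0.084 and 0.084 m and x of box_foot in the frame of green_place between -0.02 and 0.02 m and y of box_foot in the frame of green_place between -0.084 and 0.084 m and angle between box_center's own y axis and vertical between 1.5 and 1.64 rad and height (world z) of box_center below 0.05 m and horizontal distance between box_foot and grey_place below 0.19 m and linear speed of tea_box below 0.02 m/s and angle between each of checked_cup, mug, spice_jar's own z axis and vertical below 0.15 rad); the robot touches nothing.
It fails at once if the tea box is lifted or carried off the board (height (world z) of box_center above 0.092 m or height (world z) of box_foot above 0.062 m).
It fails at once if the tea box is gripped or shoved hard (over 15 N from the fingers) (contact force between the fingers and tea_box above 15 N).
It fails at once if the tea box lands on the grey place (horizontal distance between box_center and grey_place below 0.05 m).
It fails at once if the checked cup, the mug or the spice jar is moved more than 15 mm or tipped (distance of any of checked_cup, mug, spice_jar from where it was at the start of the episode above 0.015 m or angle between any of checked_cup, mug, spice_jar's own z axis and vertical above 0.25 rad).
It also fails if it takes over 38 s, if anything falls off the work surface, if the arm or the gripper's body presses on something with over 40 N, if the wrist force passes 120 N, or if a joint passes its speed limit or range.

### The arm

A 6-joint arm with a two-finger parallel gripper is mounted at the origin on a cart in front of the work surface, level with it; the furniture and walls round the work are solid. World frame = base frame: x ahead of the robot, y to its left, z up, the work surface at z = 0. Lengths are in m, angles in rad, forces in N, time in s.
With the tool pointing down it reaches from about 0.275 to 0.75 m from the base axis. Payload 10.2 kg.
Tool frame: the origin (TCP) lies midway between the tips of the shut fingers; the grasp point (between the pads) lies 19 mm behind it (env.hold_point_z is the distance from the TCP to the grasp point, in m); z points along the fingers, y is the line along which they close (so a half turn about z gives the same grasp; the last joint's range is limited). The gripper opens to 85 mm and grips with 20 to 120 N. Pads are 22 mm wide; open, the fingers measure 114 mm over their backs; the gripper's body (76 mm by 85 mm) begins 54 mm behind the grasp point. The pads swing forward as they close: fully open they stand 13 mm farther back than shut.
Start: joints at [-1.362, 0.313, 1.498, -0, 1.331, -0.223], TCP at [0.22, -0.477, 0.231] pointing down, gripper open.
Joint ranges: [-2.94, 2.94], [-0.97, 2.17], [0.19, 2.56], [-1.23, 4.37], [0.02, 3.11], [-2.88, 2.88]. Speed limits (rad/s): [2.39, 2.39, 3.01, 3.14, 3.14, 3.14].

### API

Orientations are given as a unit quaternion [x, y, z, w].
In Python, from bench import env, kinematics, monitor, eyes, job gives the robot as it stands. The module is installed in compiled form; this text tells all that it offers. Calls block until the motion is done:
- env.reach(position, orientation): joint-space move of the TCP to a pose.
- env.movel(position, velocity=0.15, frame=None, guard=None): straight line of the TCP; frame=None keeps the orientation; velocity is the mean speed in m/s. With guard (N) it stops when the force on the tool has changed by that much, and returns True; else False.
- env.set_joints(angles): joint-space move.
- env.release() and env.close_gripper(effort=None): open the fingers fully, or close them until they stop; effort is the grip in N (None keeps the last).
- env.hold(seconds).
- kinematics.ik(position, orientation): joint angles nearest the present ones, or None.
- monitor.sense(): the state.
- eyes.grab_frame(name): name is "side" or "top" or "wrist"; returns a dict with "frame" (420x560x3 uint8, red, green, blue), "mtx" (3x3 intrinsics, pixels), "k1" (the pictures are not rectified: a ray, as slopes to the right and down, at radius r is drawn at 1 + k1 r^2 times it, then the intrinsics apply), "view" (4x4, takes a point from world to camera coordinates). Camera axes: x right, y down, z forward; pixel columns grow to the right and rows downward; lengths in m; the calibration is good to about 2 mm. A picture is of the moment at which its call begins. There is no depth.
A pose or a line that the arm cannot do raises env.MotionError and nothing moves.
- job.hand_in(): hands the job in; it is judged then, once.
The state is a dict: "clock": time; "joints": joint angles; "qvel": joint speeds; "joint_efforts": joint torques, N m; "position": TCP position; "ee_rot": TCP orientation; "contact_force": force on the tool from outside, world axes, zero at the start; "ft_torque": the same for the moment, N m; "finger_gap": opening from 0.0 (shut) to 1.0 (fully open); "gripper_force": force on a finger pad.
Only numpy, scipy, OpenCV 4.12 (cv2) and the standard library are available. Lean on these libraries where they do the work, as an engineer would, in place of code of your own. Each camera call takes 0.05 s, during which the arm holds its last target. There are 200 camera calls.

## Working session

There is one attempt and no reset: what is moved stays moved. The work goes in short steps, each a Python script; the robot and the scene stay as the last script left them, time stands still between calls to the robot, and variables do not carry over. Pictures are saved under pics/ and viewed, at most 10 in all, crops included, and the job is handed in when it is done.

```bash
mkdir -p pics; cat > h.py <<'E'
import numpy as np, cv2
from bench import env, kinematics, monitor, eyes, job
def grab(n,save=None):
    f=eyes.grab_frame(n)
    if save: cv2.imwrite('pics/'+save,cv2.cvtColor(f['frame'],cv2.COLOR_RGB2BGR))
    return f
def ray(f,uv):
    K=np.array(f['mtx']);V=np.array(f['view'])
    d=(np.array(uv,float)-K[:2,2])/[K[0,0],K[1,1]]
    s=d.copy()
    for _ in range(20): s=d/(1+f['k1']*(s@s))
    R=V[:3,:3]; return -R.T@V[:3,3], R.T@np.r_[s,1]
def onz(f,uv,z):
    o,d=ray(f,uv); return o+d*(z-o[2])/d[2]
E
python3 - <<'E'
from h import *
for n in('side','top'):
    f=grab(n,n+'1.png'); print(n,ray(f,(280,210)))
print(monitor.sense()['clock'],monitor.sense()['ee_rot'])
E
```

```text
side (array([ 0.40910747, -1.11321073,  0.7600905 ]), array([ 0.17965027,  0.74404097, -0.64373512]))
top (array([ 0.44299082, -0.35165341,  1.14784429]), array([ 0.13931324,  0.00923875, -0.99035638]))
0.1 [ 9.76782980e-01  2.14230433e-01  7.19309747e-06 -5.75353281e-04]
```

View pics/top1.png

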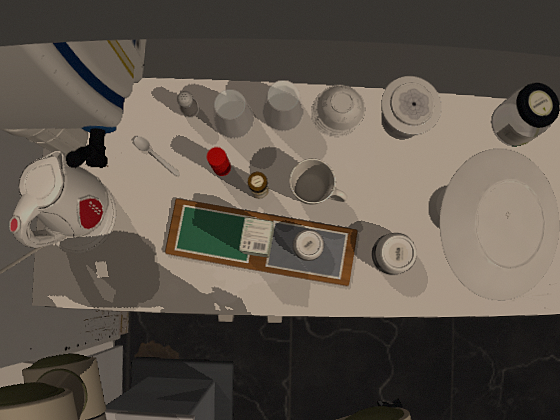

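View pics/side1.png

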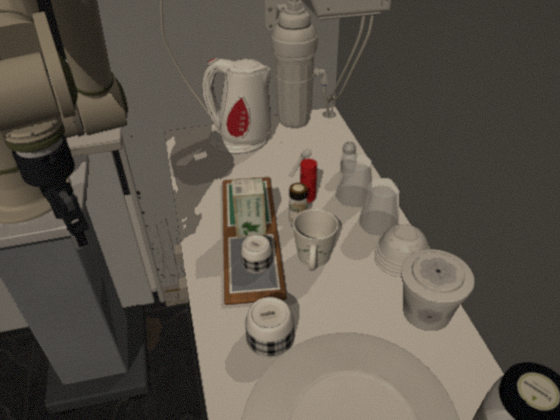

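The top view shows the board with corners near (174,198), (356,229), (349,287) and (166,254). The green place is on the left, the tea box top is at about (256,237), and the small cup at (308,243) stands on grey. The mug is at (312,180) and the jar at (258,180). Next I'll measure these.

```bash
python3 - <<'E'
from h import *
f=grab('top'); im=f['frame']; hsv=cv2.cvtColor(im,cv2.COLOR_RGB2HSV)
print('px axes',onz(f,(256,237),0.134),onz(f,(276,237),.134),onz(f,(256,257),.134))
for n,u,z in [('c1',(174,198),.012),('c2',(356,229),.012),('c3',(349,287),.012),('c4',(166,254),.012),('cup',(308,243),.065),('mug',(312,181),.095),('jar',(258,180),.105),('red',(218,158),.105),('kettletop',(40,185),.2)]:
    print(n,onz(f,u,z).round(3))
crop=im[185:300,155:365]; cv2.imwrite('pics/crop1.png',cv2.cvtColor(cv2.resize(crop,None,fx=3.8,fy=3.8,interpolation=cv2.INTER_CUBIC),cv2.COLOR_RGB2BGR))
# wood mask
m=cv2.inRange(hsv,(5,90,40),(20,255,220)); m[:185]=0;m[300:]=0;m[:,:155]=0;m[:,365:]=0
p=cv2.findNonZero(m); r=cv2.minAreaRect(p); b=cv2.boxPoints(r)
w=np.array([onz(f,q,.012) for q in b]);print(b.round(1).tolist(),w.round(4).tolist())
wp=np.array([onz(f,q,.012)[:2] for q in p[:,0]],np.float32); print(cv2.minAreaRect(wp), cv2.boxPoints(cv2.minAreaRect(wp)))
E
```

```text
px axes [ 0.53243267 -0.29743911  0.134     ] [ 0.5332824  -0.33571661  0.134     ] [ 0.4941701  -0.29848073  0.134     ]
c1 [ 0.624 -0.109  0.012]
c2 [ 0.565 -0.506  0.012]
c3 [ 0.44  -0.492  0.012]
c4 [ 0.502 -0.097  0.012]
cup [ 0.529 -0.4    0.065]
mug [ 0.652 -0.405  0.095]
jar [ 0.649 -0.297  0.105]
red [ 0.693 -0.214  0.105]
kettletop [0.614 0.116 0.2  ]
[[164.10000610351562, 254.0], [178.89999389648438, 169.89999389648438], [363.0, 202.1999969482422], [348.20001220703125, 286.29998779296875]] [[0.5015, -0.0932, 0.012], [0.687, -0.1165, 0.012], [0.6238, -0.5211, 0.012], [0.4417, -0.4901, 0.012]]
((0.5636941194534302, -0.3057844042778015), (0.40231743454933167, 0.18468105792999268), 81.17015075683594) [[ 0.44156998 -0.49038476]
 [ 0.6240623  -0.51873344]
 [ 0.68581825 -0.12118405]
 [ 0.50332594 -0.09283537]]
```

View pics/crop1.png

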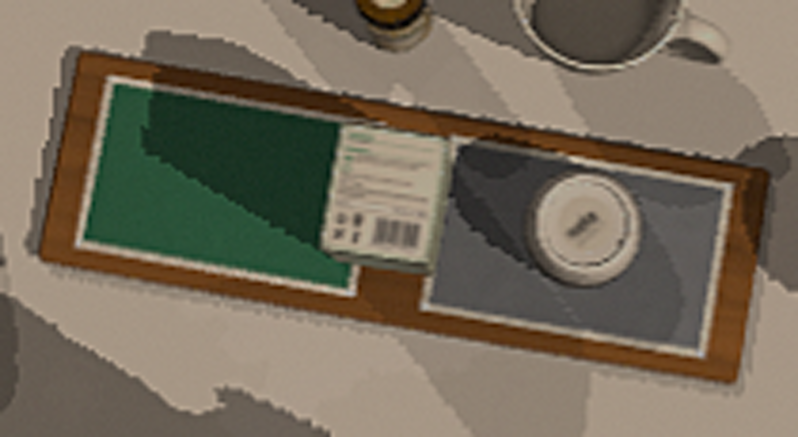

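The crop shows the board corners at crop pixels (78,50), (769,172), (738,383) and (40,260). The box top corners are at (342,124), (449,138), (434,262) and (322,255). I'll cast rays through these.

```bash
python3 - <<'E'
from h import *
f=grab('top')
P=lambda x,y,z:onz(f,((x+.5)/3.8-.5+155,(y+.5)/3.8-.5+185),z)[:2]
B=np.array([P(*q,.012) for q in[(78,50),(769,172),(738,383),(40,260)]])
G=np.array([P(*q,.012) for q in[(107,77),(734,184),(704,356),(78,245)]])
T=np.array([P(*q,.134) for q in[(342,124),(449,138),(434,264),(322,255)]])
for n,A in(('board',B),('places',G),('boxtop',T)):
    l=(A[0]+A[3]-A[1]-A[2])/2; w=(A[0]+A[1]-A[2]-A[3])/2
    print(n,A.mean(0).round(4),'len',np.linalg.norm(l).round(4),np.degrees(np.arctan2(l[1],l[0])).round(2),'wid',np.linalg.norm(w).round(4),np.degrees(np.arctan2(w[1],w[0])).round(2))
    if n=='places': c=A.mean(0);u=l/np.linalg.norm(l)
v=np.array([u[1],-u[0]])
print('u',u,'v',v)
for n,q in(('box',T.mean(0)),('cup',np.array([.529,-.4])),('jar',[.649,-.297]),('mug',[.652,-.405])): d=np.array(q)-c; print(n,(d@u).round(4),(d@v).round(4))
E
```

```text
board [ 0.5337 -0.3016] len 0.4009 81.27 wid 0.1214 -7.78
places [ 0.5341 -0.3016] len 0.361 81.41 wid 0.098 -8.32
boxtop [ 0.5345 -0.2981] len 0.0556 85.28 wid 0.0656 -6.15
u [0.14944263 0.9887704 ] v [ 0.9887704  -0.14944263]
box 0.0035 -0.0002
cup -0.0981 0.0097
jar 0.0217 0.1129
mug -0.0846 0.132
```

```bash
cat >> h.py <<'E'
from scipy.spatial.transform import Rotation as Ro
C=np.array([.534,-.3016]); u=np.array([.1494,.9888]); v=np.array([u[1],-u[0]])
def at(s,t,z): return np.r_[C+s*u+t*v,z]
def quat(flip):
    y=np.r_[v,0]*(-1 if flip else 1); z=np.array([0,0,-1.]); return Ro.from_matrix(np.c_[np.cross(y,z),y,z]).as_quat()
E
python3 - <<'E'
from h import *
qs=[(k,kinematics.ik(at(-65,0,.2)*0+at(-.065,0,.2),quat(k))) for k in(0,1)]
j0=np.array(monitor.sense()['joints'])
qs=[x for x in qs if x[1] is not None]; print([(k,np.round(q,2)) for k,q in qs])
k=min(qs,key=lambda x:np.abs(np.array(x[1])-j0).max())[0]
env.close_gripper(20)
env.reach(at(-.065,0,.2),quat(k))
env.movel(at(-.065,0,.107),.1)
s=monitor.sense(); print(k,s['clock'],s['position'],at(-.065,0,.107),s['contact_force'],s['finger_gap'])
grab('side','side2.png')
E
```

```text
[(0, array([-0.79,  0.59,  1.16, -0.  ,  1.39, -0.64])), (1, array([-0.79,  0.59,  1.16, -0.  ,  1.39,  2.5 ]))]
0 3.2833 [ 0.52455557 -0.366148    0.10777747] [ 0.524289 -0.365872  0.107   ] [1.18612321 0.19160409 0.62692673] 0.004052779858979566
```

View pics/side2.png

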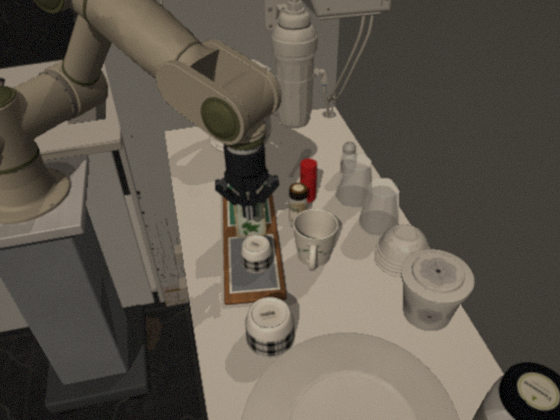

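The shut fingertips, near (255,215), are centred behind the box's near face and above the cup at (257,245). Now I'll push slowly.

```bash
python3 - <<'E'
from h import *
env.movel(at(.014,0,.107),.045)
s=monitor.sense(); print(s['clock'],s['position'],s['contact_force'])
env.hold(.6)
env.movel(at(-.03,0,.16),.1)
env.movel(at(-.03,0,.25),.15)
env.reach(np.array([.25,-.45,.25]),quat(0))
print(monitor.sense()['clock'])
im=grab('top')['frame'][185:300,155:365]
cv2.imwrite('pics/crop2.png',cv2.cvtColor(cv2.resize(im,None,fx=3.8,fy=3.8,interpolation=cv2.INTER_CUBIC),cv2.COLOR_RGB2BGR))
E
```

```text
5.2417 [ 0.5360548  -0.28791705  0.10697644] [-0.01779779  0.03367818  0.43734164]
8.5917
```

View pics/crop2.png

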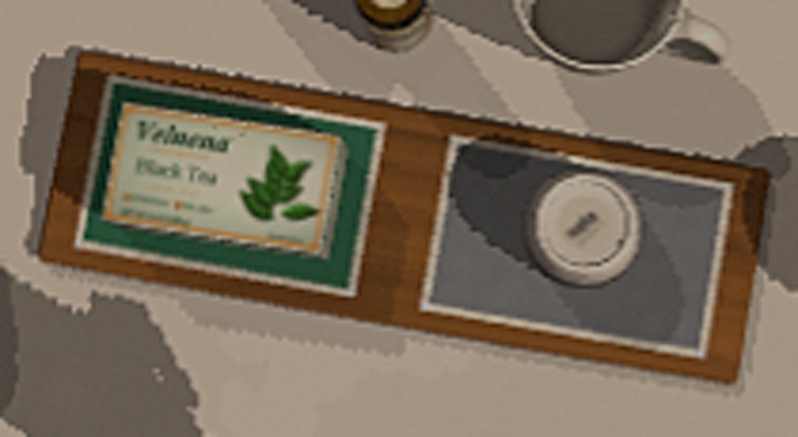

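The box lies flat inside the green place, with top-face corners at crop pixels (122,103), (342,136), (318,250) and (103,222). The cup hasn't moved. I'll check the numbers before handing in.

```bash
python3 - <<'E'
from h import *
f=grab('top')
P=lambda x,y,z:onz(f,((x+.5)/3.8-.5+155,(y+.5)/3.8-.5+185),z)[:2]
A=np.array([P(*q,.07) for q in[(122,103),(342,136),(318,250),(103,222)]])
ok=True
for e in((0,3),(1,2)):
    d=A[list(e)].mean(0)-C; s,t=d@u-.1,d@v; print(s,t); ok&=abs(s)<.08 and abs(t)<.015
if ok: print(job.hand_in())
E
```

```text
0.05706047257138985 -0.0031187868313921232
-0.062125558061555855 0.0010705369925093555
the job is handed in; nothing more can be done
None
```

The tea box toppled and lies flat and lengthwise inside the green place, foot end toward the middle of the board. Measured before hand-in, both ends are about 20 mm inside the place's ends and within 4 mm of its centre line; the cup, mug and jar were not disturbed, and the job is handed in (no verdict was returned).

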